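Make up the soldering kit on its two stands

TASK

Make up the soldering kit on the two low rubber-topped stands so that it can be shelved: centre the solder spool upright on the round stand, put the flux tin centred on the spool, and the small braid spool centred on the tin. On the rectangular stand lay the fuse box centred and lengthwise, with the terminal block centred and lengthwise on top of the box. Everything stays right side up, and the tip cleaner, the standing capacitor and the potentiometer stay where they are.

Things in the scene. Friction and masses are not known exactly. Their poses are not given: they have to be found in the camera images.
- solder_spool: Spool of white solder wire with two red round flanges, standing flange down: 55 mm diameter, 34 mm high, 0.2 to 0.3 kg, loose; take it across the flanges. Origin at the centre of its underside, z up along its axis.
- flux_tin: Closed round tin with a green lid and white bottom: 55 mm diameter, 20 mm high, flat on top, loose. Origin at the centre of its underside, z up.
- wick_spool: Small pale grey-white spool of desoldering braid lying flat: 39 mm diameter, 12 mm high, loose. Origin at the centre of its underside, z up.
- fuse_box: Small closed box with a white bottom and a red lid: 34 mm wide along its x, 62 mm long along its y, 20 mm high, loose. Origin at the centre of its underside, z up.
- terminal_block: Green terminal block with a row of screws on top: 16 mm wide along its x, 46 mm long along its y, 16 mm high over the screws (body 14 mm), loose. Origin at the centre of its underside, z up.
- round_stand: Low round plate, its top black rubber with a narrow grey edge, fixed to the bench: 84 mm diameter, no raised rim, its top is 8 mm above the bench. Origin at the centre of its underside, on the bench.
- rect_stand: Low rectangular plate, its top black rubber with a narrow grey edge, fixed to the bench: 56 mm along its x, 84 mm along its y, no raised rim, its top is 8 mm above the bench. Origin at the centre of its underside, on the bench.
- tip_cleaner: Bystander: round pale grey pot with brass wool in the top, 60 mm diameter, 25 mm high, loose. Origin at the centre of its underside.
- big_capacitor: Bystander: dark blue upright cylinder, 25 mm diameter, 42 mm high, loose. Origin at the centre of its underside.
- potentiometer: Bystander: black 26 mm square base with a grey round knob on top, 26 mm high overall, loose. Origin at the centre of its underside.

How it is judged:
By the outcome, as a careful person would: the job done as asked, in the order asked, and still so for the second after the job is handed in, with the robot touching nothing.
It also fails if it takes over 115 s, if anything falls off the work surface, if the arm or the gripper's body presses on something with over 40 N, if the wrist force passes 120 N, or if a joint passes its speed limit or range.

ROBOT

A 6-joint arm with a two-finger parallel gripper is mounted at the origin on a cart in front of the work surface, level with it; the furniture and walls round the work are solid. World frame = base frame: x ahead of the robot, y to its left, z up, the work surface at z = 0. Lengths are in m, angles in rad, forces in N, time in s.
With the tool pointing down it reaches from about 0.375 to 0.9 m from the base axis. Payload 3.1 kg.
Tool frame: the origin (TCP) lies at the very end of the fingers, on their centre line; the grasp point (between the pads) lies 19 mm behind it (manip.pinch_z is the distance from the TCP to the grasp point, in m); z points along the fingers, y is the line along which they close (so a half turn about z gives the same grasp; the last joint's range is limited). The gripper opens to 85 mm and grips with 20 to 120 N. Pads are 22 mm wide; open, the fingers measure 114 mm over their backs; the gripper's body (76 mm by 85 mm) begins 54 mm behind the grasp point. The pads swing forward as they close: fully open they stand 13 mm farther back than shut.
Start: joints at [-1.435, 0.527, 1.433, -0, 1.181, -0.178], TCP at [0.193, -0.594, 0.231] pointing down, gripper open.
Joint ranges: [-3.08, 3.08], [-0.75, 2.2], [0.22, 2.44], [-1.43, 4.57], [0, 2.65], [-2.85, 2.85]. Speed limits (rad/s): [2.79, 2.79, 3.14, 3.14, 3.14, 3.14].

INTERFACE

Orientations are given as a unit quaternion [x, y, z, w].
In Python, from station import manip gives the robot as it stands.
- The arm moves only by the tool servo_tool, never from a script. Its argument "commands" is one flat list of numbers, 7 for each row, row after row: the shift along the tool's x, y, z each as a share of 500 mm, from -1 to 1, then the turn, a rotation vector about the tool's x, y, z each as a share of 360 degrees, from -1 to 1, then the opening, from -1 (shut) to 1 (fully open). In form: [dx, dy, dz, rx, ry, rz, claw, dx, dy, dz, rx, ry, rz, claw, ...]. A call has 1 to 12 rows; each row shifts and turns the commanded pose from where the row before left it, along the tool's axes as they then stand; what a row does not reach is not made up. A row lasts 1/12 s, in which the tool goes at most 41.7 mm and 7.16 degrees, less where a joint would pass 70% of its speed; a pose out of reach is approached as far as the arm can. A call with a number of a shift or a turn outside -1 to 1 is refused whole. A call with a gripper value outside its range is refused whole. The fingers move at their own pace and stop on an object; "force" is the grip in N (left out, the last holds). Time passes only in rows, so rows that do not move let the fingers close. It gives the time, the measured TCP pose, the force, the opening and the grip force at its end, in the units of the state.
- manip.sense(): the state, without advancing time (a new reading comes with each control period).
- manip.snapshot(name): name is "scene" or "top"; returns a dict with "img" (400x640x3 uint8, red, green, blue), "mtx" (3x3 intrinsics, pixels), "world_to_cam" (4x4, takes a point from world to camera coordinates). Camera axes: x right, y up, looking along -z (the intrinsics and any distortion apply to the point x, -y, -z); pixel columns grow to the right and rows downward; lengths in m; the calibration is good to about 2 mm. A picture is of the moment at which its call begins. There is no depth.
- manip.sign_off(): hands the job in; it is judged then, once.
Trained networks look in a picture, given as the dict that the camera call returned (one of the last four; its "shot" number tells which), for a name from the list of things; names that differ only in an ending like _2 or _b are one class to them, and where a whole thing is asked for, a point or a joint stands for the part that bears it (a point fixed in the world has none). Each returns a list of dicts, best first, with "conf" (0 to 1); they miss things now and then, are a little off and sometimes report something else, mostly with a low value. They report only what shows in the picture. A call takes as long as a camera call.
- manip.look_for(picture, query): "box" ([left, top, width, height] in pixels, round what is visible of it).
- manip.silhouettes(picture, query): "pixels" (400x640 bool, what is visible of it) and "box" ([left, top, width, height] in pixels, round what is visible of it).
The state is a dict: "t": time; "q": joint angles; "qd": joint speeds; "tau": joint torques, N m; "tcp_pos": TCP position; "tool_rot": TCP orientation; "force": force on the tool from outside, world axes, zero at the start; "ft_torque": the same for the moment, N m; "finger_gap": opening from 0.0 (shut) to 1.0 (fully open); "gripper_force": force on a finger pad.
Only numpy, scipy, OpenCV 4.12 (cv2) and the standard library are available. Lean on these libraries where they do the work, as an engineer would, in place of code of your own. Each camera call takes 0.05 s, during which the arm holds its last target. There are 200 camera calls.

## Working session

There is one attempt and no reset: what is moved stays moved. The work goes in short steps, Python scripts to look and compute and a tool call to move; the robot and the scene stay as the last step left them, time stands still between calls to the robot, and variables do not carry over. Pictures are saved under pics/ and viewed, at most 14 in all, crops included, and the job is handed in when it is done.

Besides the shell and the picture viewer there is one more tool, called after "Call:" by a JSON object that holds its "name" and its "arguments". servo_tool: Moves the arm, as the interface text tells. Its arguments: {"type":"object","properties":{"commands":{"type":"array"},"force":{"type":"number"}},"required":["commands"]}

```bash
ls; mkdir -p pics; python3 - <<'E'
from station import manip
import cv2,pickle
s=manip.sense();print(s['t'],s['tcp_pos'],s['tool_rot'],s['finger_gap'])
for n in('top','scene'):
    p=manip.snapshot(n);print(n,p['mtx'].tolist(),p['world_to_cam'].round(3).tolist(),p.keys())
    cv2.imwrite(f'pics/{n}0.png',p['img'][:,:,::-1])
    for o in 'solder_spool flux_tin wick_spool fuse_box terminal_block round_stand rect_stand tip_cleaner big_capacitor potentiometer'.split():
        r=manip.look_for(p,o);print(o,[(x['box'],round(x['conf'],2)) for x in r[:3]])
E
```

```text
pics
0.0 [ 0.19286511 -0.59373281  0.23031819] [ 9.87714929e-01  1.56262584e-01  1.56736068e-05 -1.10624857e-03] 1.0018567660253164
top [[474.1910835860374, 0.0, 328.32225926631065], [0.0, 474.1910835860374, 192.68230364512877], [0.0, 0.0, 1.0]] [[0.042, -0.999, 0.002, 0.069], [0.975, 0.042, 0.217, -0.538], [-0.216, -0.007, 0.976, -1.333], [0.0, 0.0, 0.0, 1.0]] dict_keys(['img', 'mtx', 'world_to_cam', 'shot'])
solder_spool [([227.8, 213.2, 18.7, 18.0], 0.64)]
flux_tin [([257.4, 166.5, 18.9, 19.1], 0.76)]
wick_spool [([328.4, 225.6, 14.1, 8.7], 0.54)]
fuse_box []
terminal_block []
round_stand [([373.0, 211.7, 29.3, 28.4], 0.8)]
rect_stand [([273.8, 205.0, 27.1, 25.3], 0.94)]
tip_cleaner [([358.6, 176.4, 21.9, 21.0], 0.87)]
big_capacitor [([417.2, 183.1, 7.8, 14.7], 0.6)]
potentiometer [([218.8, 178.6, 11.9, 14.3], 0.55)]
scene [[374.0954511328819, 0.0, 320.5289211293853], [0.0, 374.0954511328819, 200.54200918693778], [0.0, 0.0, 1.0]] [[-0.795, -0.606, 0.012, 0.448], [0.318, -0.4, 0.859, -0.179], [-0.516, 0.688, 0.511, -0.726], [0.0, 0.0, 0.0, 1.0]] dict_keys(['img', 'mtx', 'world_to_cam', 'shot'])
solder_spool [([241.1, 272.2, 29.6, 34.5], 0.72), ([401.1, 172.7, 14.1, 12.1], 0.35)]
flux_tin [([221.8, 232.5, 27.4, 21.8], 0.86)]
wick_spool [([333.7, 220.6, 18.2, 10.7], 0.62)]
fuse_box [([265.7, 203.8, 29.1, 22.8], 0.66)]
terminal_block [([397.3, 175.6, 15.2, 8.5], 0.51)]
round_stand [([359.2, 192.1, 30.1, 14.6], 0.78)]
rect_stand [([286.8, 241.6, 30.8, 25.6], 0.63)]
tip_cleaner [([316.1, 185.4, 22.9, 15.4], 0.71)]
big_capacitor []
potentiometer [([187.6, 274.9, 13.7, 17.5], 0.56)]
```

```bash
python3 - <<'E'
import cv2
a=cv2.imread('pics/top0.png')[130:280,190:470];cv2.imwrite('pics/top0c.png',cv2.resize(a,(784,420),interpolation=cv2.INTER_CUBIC))
a=cv2.imread('pics/scene0.png')[140:330,160:440];cv2.imwrite('pics/scene0c.png',cv2.resize(a,(784,532),interpolation=cv2.INTER_CUBIC))
E
```

```text
(no output)
```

View pics/top0c.png

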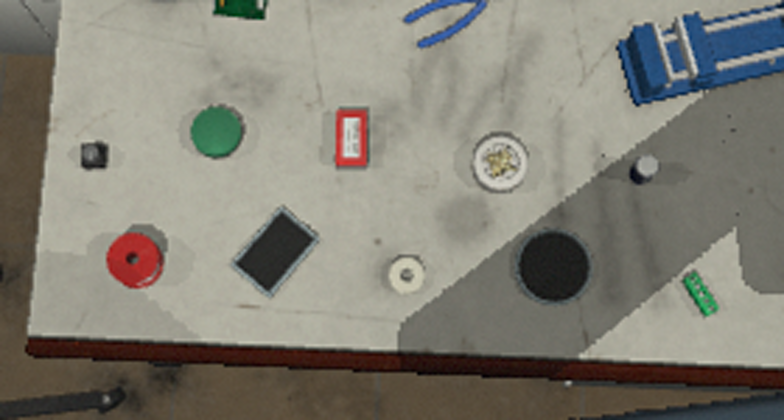

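View pics/scene0c.png

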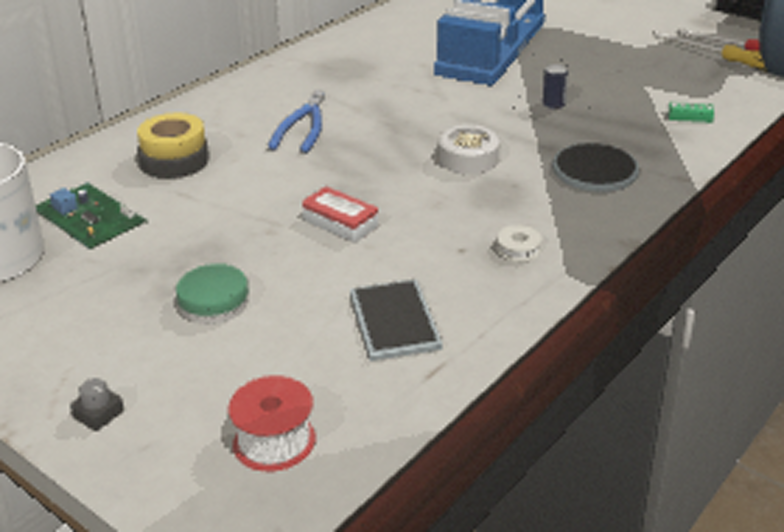

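The top view (crop scale 2.8, offset 190,130) shows:
- solder spool at full-picture pixel (238,222)
- tin at (267,176)
- fuse box at (315,179)
- rect stand at (288,219)
- wick at (335,228)
- round stand at (387,225)
- terminal block at (440,235), beyond the capacitor at (420,190)

The network boxes agree with these. Next I fit poses from the silhouettes.

```bash
cat > h.py <<'E'
from station import manip
import numpy as np,cv2
from scipy.optimize import minimize
DIM={'solder_spool':(.055,0,.034),'flux_tin':(.055,0,.020),'wick_spool':(.039,0,.012),'fuse_box':(.034,.062,.020),
'terminal_block':(.016,.046,.015),'round_stand':(.084,0,.008),'rect_stand':(.056,.084,.008),'tip_cleaner':(.06,0,.025),
'big_capacitor':(.025,0,.042),'potentiometer':(.026,.026,.026)}
def proj(p,X):
    X=np.atleast_2d(X);c=X@p['world_to_cam'][:3,:3].T+p['world_to_cam'][:3,3]
    u=np.c_[c[:,0],-c[:,1],-c[:,2]]@p['mtx'].T;return u[:,:2]/u[:,2:]
def unproj(p,uv,z):
    W=p['world_to_cam'];d=np.linalg.inv(p['mtx'])@[uv[0],uv[1],1];R=W[:3,:3].T
    o=-R@W[:3,3];d=R@(d*[1,-1,-1]);return o+d*(z-o[2])/d[2]
def pts(n,x,y,a,z0=0):
    w,l,h=DIM[n]
    if l==0:
        t=np.linspace(0,2*np.pi,48,endpoint=False);b=np.c_[np.cos(t),np.sin(t)]*w/2
    else: b=np.array([[1,1],[-1,1],[-1,-1],[1,-1]])*[w/2,l/2]
    b=b@np.array([[np.cos(a),np.sin(a)],[-np.sin(a),np.cos(a)]])+[x,y]
    return np.vstack([np.c_[b,np.full(len(b),z)] for z in (z0,z0+h)])
S=8
def fit(p,n,mask,z0=0):
    v,u=np.nonzero(mask);c=unproj(p,(u.mean(),v.mean()),z0+DIM[n][2]/2)
    r0,c0=v.min()-8,u.min()-8;H,W=v.max()-r0+9,u.max()-c0+9
    m=mask[r0:r0+H,c0:c0+W].astype(float)
    def cost(q):
        h=cv2.convexHull(((proj(p,pts(n,q[0],q[1],q[2] if len(q)>2 else 0,z0))-[c0,r0]+.5)*S-.5).astype(np.float32))
        g=np.zeros((H*S,W*S),np.uint8);cv2.fillPoly(g,[np.round(h*16).astype(np.int32)],255,shift=4)
        return np.abs(cv2.resize(g,(W,H),interpolation=cv2.INTER_AREA)/255.-m).sum()/m.sum()
    best=None
    for a in ([None] if DIM[n][1]==0 else np.arange(0,np.pi,np.pi/8)):
        q=list(c[:2])+([] if a is None else [a])
        s=np.array([q]+[[qq+(d if i==j else 0) for j,qq in enumerate(q)] for i,d in enumerate([.006,.006,.2][:len(q)])])
        r=minimize(cost,q,method='Nelder-Mead',options=dict(initial_simplex=s,xatol=1e-4,fatol=1e-4))
        if best is None or r.fun<best.fun:best=r
    return best.x.round(4),round(best.fun,3)
def sil(p,n):
    r=manip.silhouettes(p,n);return (r[0]['pixels'],r[0]['conf']) if r else (None,0)
E
python3 - <<'E'
from h import *
P={n:manip.snapshot(n) for n in('top','scene')}
for k,p in P.items():
    hsv=cv2.cvtColor(p['img'],cv2.COLOR_RGB2HSV).astype(int)
    for n in DIM:
        m,c=sil(p,n)
        if k=='top' and n in('fuse_box','terminal_block') and (m is None or c<.5):
            M=np.zeros((400,640),bool)
            if n=='fuse_box': M[164:195,305:327]=1; M&=hsv[...,1]>70   # red lid
            else: M[222:248,428:452]=1; M&=(hsv[...,1]>70)
            vv,uu=np.nonzero(M);h=cv2.convexHull(np.c_[uu,vv].astype(np.int32));g=np.zeros((400,640),np.uint8);cv2.fillConvexPoly(g,h,1);m=g>0;c=-1
        if m is not None: print(k,n,round(c,2),m.sum(),*fit(p,n,m))
E
```

```text
top flux_tin 0.75 283 [0.5868 0.2812] 0.045
top fuse_box 0.8 243 [0.5877 0.1355 1.6648] 0.08
top terminal_block 0.68 103 [ 0.4309 -0.2467  2.1654] 0.124
top round_stand 0.84 617 [ 0.4552 -0.0902] 0.044
top rect_stand 0.95 497 [0.459  0.2102 0.9057] 0.077
top tip_cleaner 0.57 290 [ 0.5632 -0.0282] 0.168
top potentiometer 0.58 71 [0.5554 0.4149 0.6853] 0.43
scene solder_spool 0.59 830 [0.4405 0.3571] 0.084
scene flux_tin 0.85 457 [0.586  0.2816] 0.071
scene wick_spool 0.56 163 [0.4377 0.0688] 0.149
scene fuse_box 0.83 376 [0.5839 0.1344 1.6039] 0.057
scene terminal_block 0.55 117 [ 0.4293 -0.243   2.2422] 0.115
scene round_stand 0.8 428 [ 0.4543 -0.0884] 0.08
scene rect_stand 0.64 695 [0.4574 0.2103 4.0482] 0.06
scene tip_cleaner 0.84 297 [ 0.5657 -0.0312] 0.202
scene big_capacitor 0.74 705 [0.4396 0.2317] 0.625
scene potentiometer 0.8 220 [0.5511 0.4183 1.2376] 0.447
```

```bash
cat >> h.py <<'E'
def plan(x,y,z,psi=None,k=0):
    """total shift in tool axes (shares), total turn share about tool z, and suggested rows; turn first, then shift"""
    s=manip.sense();q=s['tool_rot'];R=cv2.Rodrigues(np.array(0.))[0] if 0 else None
    from scipy.spatial.transform import Rotation as Ro
    R=Ro.from_quat(q).as_matrix();p0=np.arctan2(R[1,0],R[0,0])
    psi=p0 if psi is None else psi
    Rn=np.array([[np.cos(psi),np.sin(psi),0],[np.sin(psi),-np.cos(psi),0],[0,0,-1]])
    d=np.array([x,y,z])-s['tcp_pos'];t=-(psi-p0)
    print('t',round(s['t'],2),'psi',p0.round(4),'tcp',s['tcp_pos'].round(4),'gap',round(s['finger_gap'],3),'tilt',R[:2,2].round(4),'F',s['force'].round(1))
    print(' turn share',round(t/2/np.pi,4),' after-turn shift share',(Rn.T@d/.5).round(4),' before-turn',(R.T@d/.5).round(4),'mm',(d*1e3).round(1))
E
python3 - <<'E'
from h import *
p=manip.snapshot('top');im=p['img'].astype(int);hsv=cv2.cvtColor(p['img'],cv2.COLOR_RGB2HSV).astype(int)
M=np.zeros((400,640),bool);M[205:238,222:256]=1;M&=(im[...,0]-im[...,1]>50)
print('spool',M.sum(),fit(p,'solder_spool',M));v,u=np.nonzero(M);print(u.min(),u.max(),v.min(),v.max())
for g in [im[217:240,324:346].sum(2)//3]: print(g)
print('wick guess',unproj(p,(335.0,227.8),.008))
plan(.4405,.357,.06)
E
```

```text
spool 292 (array([0.4412, 0.3583]), np.float64(0.118))
228 247 213 232
[[143 143 156 161 161 159 158 160 159 161 157 162 164 163 162 162 165 164
  162 165 164 164]
 [160 158 157 155 157 153 155 155 158 156 158 161 165 169 165 165 163 158
  159 165 166 164]
 [159 157 153 154 153 152 152 151 152 159 162 164 166 165 162 163 160 159
  161 166 167 164]
 [157 155 152 152 150 149 151 152 152 157 162 164 165 161 164 165 158 162
  163 163 161 163]
 [159 156 151 149 149 148 147 140  90  93 102 105 107 110 111 121 159 163
  165 162 161 161]
 [155 150 147 143 132 132 123  91 122 159 180 179 178 152 105 100 158 153
  164 167 163 162]
 [151 146 142 141 125 119  98 148 182 187 189 191 193 188 173 128 111 153
  159 167 164 161]
 [150 146 141 126 122 128 162 187 189 190 190 190 189 190 189 176 134 156
  158 159 164 162]
 [146 143 131 124 124 145 191 189 189 192 190 172 192 189 189 189 173 118
  155 155 157 162]
 [144 143 129 127 129 162 192 187 186 159 115 108 139 170 190 187 181 136
  159 155 158 155]
 [138 139 127 125 134 176 189 188 183 131 117 122 136 171 190 189 186 164
  159 157 156 154]
 [138 
[... 688 characters left out ...]
52 153 161 158 159 161 161 164
  167 163 165 168]
 [162 160 161 160 160 162 160 160 160 159 161 159 162 162 162 160 161 165
  166 168 161 117]
 [165 164 164 164 165 163 161 162 164 161 160 163 163 162 161 161 164 166
  170 164 116 104]
 [166 164 168 170 168 166 163 163 164 163 160 163 164 163 161 163 165 163
  118 119 107 108]
 [167 169 170 172 168 164 163 163 165 166 165 163 163 165 165 168 165 116
  106 111 109 109]]
wick guess [0.43913938 0.06772293 0.008     ]
t 2.25 psi 0.3138 tcp [ 0.1929 -0.5944  0.2313] gap 1.003 tilt [-0.      0.0001] F [-0.5  0.5 -0.5]
 turn share -0.0  after-turn shift share [ 1.0583 -1.6571  0.3426]  before-turn [ 1.0583 -1.657   0.3427] mm [ 247.6  951.4 -171.3]
```

Call:
{"name": "servo_tool", "arguments": {"commands": [0.03,-0.027,0,0,0,0,1,0.062,-0.053,0,0,0,0,1,0.062,-0.053,0,0,0,0,1,0.062,-0.053,0,0,0,0,1,0.062,-0.053,0,0,0,0,1,0.062,-0.053,0,0,0,0,1,0.062,-0.053,0,0,0,0,1,0.062,-0.053,0,0,0,0,1,0.062,-0.053,0,0,0,0,1,0.062,-0.053,0,0,0,0,1,0.062,-0.053,0,0,0,0,1,0.062,-0.053,0,0,0,0,1], "force": 25}}

```text
t: 3.25
tcp_pos: [0.4382, -0.1927, 0.2317]
tool_rot: [0.988, 0.156, 0.0, 0.0]
force: [0.0, -1.2, 0.5]
finger_gap: 0.997
gripper_force: 0.0
```

Call:
{"name": "servo_tool", "arguments": {"commands": [0.062,-0.053,0,0,0,0,1,0.062,-0.053,0,0,0,0,1,0.062,-0.053,0,0,0,0,1,0.0153,-0.075,0.02,0,0,0,1,0.0153,-0.075,0.02,0,0,0,1,0.0153,-0.075,0.02,0,0,0,1,0.0153,-0.075,0.02,0,0,0,1,0.0153,-0.075,0.02,0,0,0,1,0.0153,-0.075,0.02,0,0,0,1,0.0153,-0.075,0.02,0,0,0,1,0.0153,-0.075,0.02,0,0,0,1,0.0153,-0.075,0.02,0,0,0,1]}}

```text
t: 4.25
tcp_pos: [0.4624, 0.2541, 0.141]
tool_rot: [0.988, 0.156, 0.0, -0.0]
force: [0.7, -0.6, 0.7]
finger_gap: 0.999
gripper_force: 0.0
```

```bash
python3 -c "
from h import *
plan(.441,.3575,.06)"
```

```text
t 4.25 psi 0.3139 tcp [0.4624 0.2541 0.141 ] gap 0.999 tilt [0.0007 0.0002] F [ 0.7 -0.6  0.7]
 turn share -0.0  after-turn shift share [ 0.0231 -0.2099  0.1621]  before-turn [ 0.023  -0.2099  0.1621] mm [-21.4 103.4 -81. ]
```

Call:
{"name": "servo_tool", "arguments": {"commands": [0.0058,-0.0525,0.0405,0,0,0,1,0.0058,-0.0525,0.0405,0,0,0,1,0.0058,-0.0525,0.0405,0,0,0,1,0.0058,-0.0525,0.0405,0,0,0,1,0,0,0.04,0,0,0,1,0,0,0.04,0,0,0,1,0,0,0.032,0,0,0,1,0,0,0,0,0,0,-1,0,0,0,0,0,0,-1,0,0,0,0,0,0,-1,0,0,0,0,0,0,-1,0,0,0,0,0,0,-1], "force": 20}}

```text
t: 5.25
tcp_pos: [0.442, 0.3558, 0.0053]
tool_rot: [0.988, 0.156, 0.001, -0.0]
force: [-0.1, 0.5, -1.8]
finger_gap: 0.613
gripper_force: 21.5
```

Call:
{"name": "servo_tool", "arguments": {"commands": [0,0,0,0,0,0,1,0,0,0,0,0,0,1,0,0,0,0,0,0,1,0,0,0,0,0,-0.019,1,0,0,0,0,0,-0.019,1,0,0,0,0,0,-0.019,1,0,0,0,0,0,-0.019,1,0,0,0,0,0,-0.019,1,0,0,0,0,0,-0.019,1,0,0,0,0,0,-0.019,1,0,0,0,0,0,-0.019,1,0,0,0,0,0,-0.019,1]}}

```text
t: 6.25
tcp_pos: [0.4414, 0.3556, 0.0046]
tool_rot: [0.767, 0.642, 0.0, 0.0]
force: [0.0, 0.5, 0.6]
finger_gap: 1.0
gripper_force: 0.0
```

Call:
{"name": "servo_tool", "arguments": {"commands": [0,0,0,0,0,-0.019,1,0,0,0,0,0,-0.019,1,0,0,0,0,0,-0.019,1,0,0,0,0,0,-0.019,1,0,0,0,0,0,-0.003,1,0,0,0,0,0,0,-1,0,0,0,0,0,0,-1,0,0,0,0,0,0,-1,0,0,0,0,0,0,-1,0,0,0,0,0,0,-1,0,0,0,0,0,0,-1,0,0,0,0,0,0,-1], "force": 40}}

```text
t: 7.25
tcp_pos: [0.441, 0.3555, 0.005]
tool_rot: [0.589, 0.808, -0.0, -0.0]
force: [-2.4, -1.5, 4.7]
finger_gap: 0.586
gripper_force: 40.4
```

```bash
python3 - <<'E'
from h import *
plan(.455,-.0895,.1)
plan(.455,-.0895,.1,1.88)
E
```

```text
t 7.25 psi 1.883 tcp [0.441  0.3555 0.005 ] gap 0.586 tilt [-0.0003 -0.0001] F [-2.4 -1.5  4.7]
 turn share -0.0  after-turn shift share [-0.8556 -0.2468 -0.1899]  before-turn [-0.8556 -0.2469 -0.1899] mm [  14. -445.   95.]
t 7.25 psi 1.883 tcp [0.441  0.3555 0.005 ] gap 0.586 tilt [-0.0003 -0.0001] F [-2.4 -1.5  4.7]
 turn share 0.0005  after-turn shift share [-0.8563 -0.2442 -0.1899]  before-turn [-0.8556 -0.2469 -0.1899] mm [  14. -445.   95.]
```

Call:
{"name": "servo_tool", "arguments": {"commands": [0,0,-0.03,0,0,0,-1,0,0,-0.05,0,0,0,-1,0,0,-0.06,0,0,0,-1,-0.04,-0.0115,-0.05,0,0,0,-1,-0.075,-0.0216,0,0,0,0,-1,-0.075,-0.0216,0,0,0,0,-1,-0.075,-0.0216,0,0,0,0,-1,-0.075,-0.0216,0,0,0,0,-1,-0.075,-0.0216,0,0,0,0,-1,-0.075,-0.0216,0,0,0,0,-1,-0.075,-0.0216,0,0,0,0,-1,-0.075,-0.0216,0,0,0,0,-1]}}

```text
t: 8.25
tcp_pos: [0.4517, 0.0211, 0.0991]
tool_rot: [0.588, 0.809, -0.0, -0.0]
force: [0.6, -0.5, -1.8]
finger_gap: 0.581
gripper_force: 42.1
```

Call:
{"name": "servo_tool", "arguments": {"commands": [-0.075,-0.0216,0,0,0,0,-1,-0.075,-0.0216,0,0,0,0,-1,-0.045,-0.013,0,0,0,0,-1,-0.0206,-0.0066,0,0,0,0,-1,0,0,0,0,0,0,-1,0,0,0,0,0,0,-1]}}

```text
t: 8.75
tcp_pos: [0.455, -0.0889, 0.0991]
tool_rot: [0.589, 0.808, 0.0, -0.001]
force: [0.1, 0.5, -3.5]
finger_gap: 0.58
gripper_force: 42.1
```

```bash
python3 - <<'E'
from h import *
plan(.455,-.0895,.0135)
p=manip.snapshot('scene');cv2.imwrite('pics/s1.png',cv2.resize(p['img'][130:290,240:440,::-1],(800,640),interpolation=cv2.INTER_CUBIC)[:600])
E
```

```text
t 8.75 psi 1.8827 tcp [ 0.455  -0.0889  0.0991] gap 0.58 tilt [-0.0015  0.0012] F [ 0.1  0.5 -3.5]
 turn share -0.0  after-turn shift share [-0.0011 -0.0004  0.1711]  before-turn [-0.0013 -0.0002  0.1711] mm [ -0.   -0.6 -85.6]
```

View pics/s1.png

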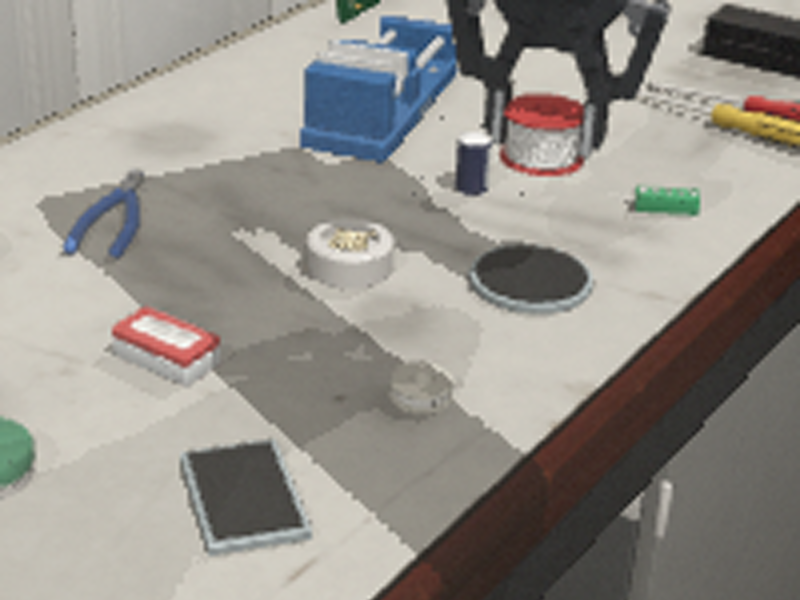

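The picture shows the spool hanging upright between the pads at (543,130), above the round stand at (531,278). I lower it now.

Call:
{"name": "servo_tool", "arguments": {"commands": [-0.001,0,0.06,0,0,0,-1,0,0,0.06,0,0,0,-1,0,0,0.03,0,0,0,-1,0,0,0.012,0,0,0,-1,0,0,0.006,0,0,0,-1,0,0,0.003,0,0,0,-1,0,0,0,0,0,0,-1,0,0,0,0,0,0,1,0,0,0,0,0,0,1,0,0,0,0,0,0,1,0,0,0,0,0,0,1,0,0,-0.02,0,0,0,1]}}

```text
t: 9.8
tcp_pos: [0.4553, -0.0898, 0.0235]
tool_rot: [0.588, 0.809, -0.0, -0.001]
force: [-0.5, 0.4, -0.7]
finger_gap: 1.0
gripper_force: 0.0
```

```bash
python3 - <<'E'
from h import *
plan(.5865,.280,.06)
E
```

```text
t 9.8 psi 1.8842 tcp [ 0.4553 -0.0898  0.0235] gap 1.0 tilt [-0.0018  0.0009] F [-0.5  0.4 -0.7]
 turn share -0.0  after-turn shift share [ 0.6227  0.4776 -0.0731]  before-turn [ 0.6228  0.4775 -0.0729] mm [131.2 369.8  36.5]
```

Call:
{"name": "servo_tool", "arguments": {"commands": [0,0,-0.06,0,0,0,1,0,0,-0.07,0,0,0,1,0.06,0.046,-0.02,0,0,0,1,0.06,0.046,0,0,0,0,1,0.06,0.046,0,0,0,0,1,0.06,0.046,0,0,0,0,1,0.06,0.046,0,0,0,0,1,0.06,0.046,0,0,0,0,1,0.06,0.046,0,0,0,0,1,0.06,0.046,0,0,0,0,1,0.06,0.046,0.02,0,0,0,1,0.06,0.046,0.03,0,0,0,1]}}

```text
t: 10.8
tcp_pos: [0.5836, 0.2687, 0.0762]
tool_rot: [0.588, 0.809, 0.002, 0.001]
force: [1.3, 0.7, 0.3]
finger_gap: 1.001
gripper_force: 0.0
```

Call:
{"name": "servo_tool", "arguments": {"commands": [0.0227,0.0176,0.03,0,0,0,1,0,0,0.05,0,0,0,1,0,0,0.05,0,0,0,1,0,0,0.01,0,0,0,1,0,0,0,0,0,0,1]}}

```text
t: 11.22
tcp_pos: [0.5851, 0.2794, 0.0024]
tool_rot: [0.588, 0.809, -0.002, -0.002]
force: [-0.2, -0.5, 0.6]
finger_gap: 0.998
gripper_force: 0.0
```

```bash
python3 - <<'E'
from h import *
plan(.5865,.280,.004)
E
```

```text
t 11.22 psi 1.8846 tcp [0.5851 0.2794 0.0024] gap 0.998 tilt [-0.0047 -0.0013] F [-0.2 -0.5  0.6]
 turn share -0.0  after-turn shift share [ 0.0003  0.0031 -0.0033]  before-turn [ 0.0003  0.0031 -0.0033] mm [1.4 0.6 1.6]
```

Call:
{"name": "servo_tool", "arguments": {"commands": [0,0.003,-0.003,0,0,0,-1,0,0,0,0,0,0,-1,0,0,0,0,0,0,-1,0,0,0,0,0,0,-1,0,0,0,0,0,0,-1,0,0,0,0,0,0,1,0,0,0,0,0,0,1,0,0,0,0,0,0.01,1,0,0,0,0,0,0.019,1,0,0,0,0,0,0.019,1,0,0,0,0,0,0.019,1,0,0,0,0,0,0.019,1], "force": 20}}

```text
t: 12.22
tcp_pos: [0.5882, 0.2803, 0.0052]
tool_rot: [0.784, 0.62, -0.0, -0.0]
force: [-0.1, 0.1, 0.1]
finger_gap: 0.999
gripper_force: 0.0
```

Call:
{"name": "servo_tool", "arguments": {"commands": [0,0,0,0,0,0.019,1,0,0,0,0,0,0.019,1,0,0,0,0,0,0.019,1,0,0,0,0,0,0.019,1,0,0,0,0,0,0.019,1,0,0,0,0,0,0.019,1,0,0,0,0,0,0.019,1,0,0,0,0,0,0.019,1,0,0,0,0,0,0.012,1,0,0,0,0,0,0,-1,0,0,0,0,0,0,-1,0,0,0,0,0,0,-1]}}

```text
t: 13.22
tcp_pos: [0.5884, 0.2804, 0.0055]
tool_rot: [0.988, 0.157, -0.0, -0.0]
force: [0.5, -1.0, 1.7]
finger_gap: 0.63
gripper_force: 21.2
```

Call:
{"name": "servo_tool", "arguments": {"commands": [0,0,0,0,0,0,-1,0,0,0,0,0,0,-1,0,0,0,0,0,0,-1], "force": 30}}

```text
t: 13.47
tcp_pos: [0.5885, 0.2804, 0.0056]
tool_rot: [0.988, 0.157, 0.0, -0.0]
force: [0.1, -0.7, 3.4]
finger_gap: 0.629
gripper_force: 31.8
```

```bash
python3 - <<'E'
from h import *
plan(.4552,-.0896,.12)
E
```

```text
t 13.47 psi 0.3144 tcp [0.5885 0.2804 0.0056] gap 0.629 tilt [0.0003 0.    ] F [ 0.1 -0.7  3.4]
 turn share -0.0  after-turn shift share [-0.4824  0.6213 -0.2288]  before-turn [-0.4823  0.6213 -0.2289] mm [-133.3 -370.   114.4]
```

Call:
{"name": "servo_tool", "arguments": {"commands": [0,0,-0.04,0,0,0,-1,0,0,-0.07,0,0,0,-1,0,0,-0.07,0,0,0,-1,-0.024,0.031,-0.0488,0,0,0,-1,-0.048,0.062,0,0,0,0,-1,-0.048,0.062,0,0,0,0,-1,-0.048,0.062,0,0,0,0,-1,-0.048,0.062,0,0,0,0,-1,-0.048,0.062,0,0,0,0,-1,-0.048,0.062,0,0,0,0,-1,-0.048,0.062,0,0,0,0,-1,-0.048,0.062,0,0,0,0,-1]}}

```text
t: 14.47
tcp_pos: [0.4748, -0.0346, 0.1197]
tool_rot: [0.988, 0.157, 0.0, 0.0]
force: [0.4, -0.5, -0.5]
finger_gap: 0.634
gripper_force: 32.0
```

Call:
{"name": "servo_tool", "arguments": {"commands": [-0.048,0.062,0,0,0,0,-1,-0.02,0.0262,0,0,0,0,-1,-0.0064,0.0061,0,0,0,0,-1,0,0,0.04,0,0,0,-1,0,0,0,0,0,0,-1,0,0,0,0,0,0,-1]}}

```text
t: 14.97
tcp_pos: [0.4542, -0.0887, 0.0992]
tool_rot: [0.988, 0.157, -0.001, -0.001]
force: [-1.2, -0.1, -0.9]
finger_gap: 0.626
gripper_force: 32.1
```

```bash
python3 - <<'E'
from h import *
plan(.4552,-.0896,.048)
p=manip.snapshot('scene');cv2.imwrite('pics/s2.png',cv2.resize(p['img'][120:240,300:420,::-1],(600,600),interpolation=cv2.INTER_CUBIC))
E
```

```text
t 14.97 psi 0.3144 tcp [ 0.4542 -0.0887  0.0992] gap 0.626 tilt [-0.0024  0.0013] F [-1.2 -0.1 -0.9]
 turn share -0.0  after-turn shift share [0.0013 0.0024 0.1023]  before-turn [0.0015 0.0026 0.1023] mm [  1.   -0.9 -51.2]
```

View pics/s2.png

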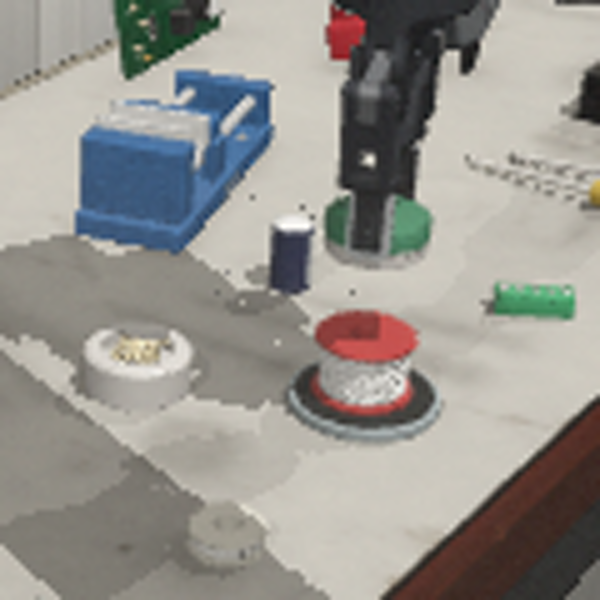

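The tin is held level above the spool at (378,230). The spool stands upright on the round stand, (365,350) against the stand centre at (365,395), and looks centred. I place the tin now.

Call:
{"name": "servo_tool", "arguments": {"commands": [0.001,0.002,0.05,0,0,0,-1,0,0,0.03,0,0,0,-1,0,0,0.012,0,0,0,-1,0,0,0.006,0,0,0,-1,0,0,0.004,0,0,0,-1,0,0,0,0,0,0,-1,0,0,0,0,0,0,-1]}}

```text
t: 15.6
tcp_pos: [0.4562, -0.0903, 0.0494]
tool_rot: [0.988, 0.156, 0.001, 0.0]
force: [-0.1, -0.2, -0.3]
finger_gap: 0.627
gripper_force: 32.1
```

Call:
{"name": "servo_tool", "arguments": {"commands": [-0.001,-0.001,0.002,0,0,0,-1,0,0,0.0015,0,0,0,-1,0,0,0,0,0,0,-1,0,0,0,0,0,0,1,0,0,0,0,0,0,1,0,0,0,0,0,0,1,0,0,0,0,0,0,1,0,0,-0.04,0,0,0,1,0,0,-0.08,0,0,0,1]}}

```text
t: 16.35
tcp_pos: [0.4524, -0.089, 0.1043]
tool_rot: [0.988, 0.156, -0.004, -0.003]
force: [1.7, -0.2, -0.3]
finger_gap: 0.994
gripper_force: 0.0
```

```bash
python3 - <<'E'
from h import *
plan(.4395,.0675,.06)
E
```

```text
t 16.35 psi 0.3133 tcp [ 0.4524 -0.089   0.1043] gap 0.994 tilt [-0.0089  0.0041] F [ 1.7 -0.2 -0.3]
 turn share -0.0  after-turn shift share [ 0.072  -0.3058  0.0887]  before-turn [ 0.0726 -0.3052  0.0902] mm [-12.9 156.5 -44.3]
```

Call:
{"name": "servo_tool", "arguments": {"commands": [0.008,-0.038,0,0,0,0,1,0.015,-0.07,0,0,0,0,1,0.015,-0.07,0,0,0,0,1,0.015,-0.07,0,0,0,0,1,0.0134,-0.06,0.03,0,0,0,1,0,0,0.06,0,0,0,1,0,0,0.05,0,0,0,1,0,0,0.03,0,0,0,1,0,0,0.02,0,0,0,1,0,0,0,0,0,0,1,0,0,0,0,0,0,1], "force": 20}}

```text
t: 17.27
tcp_pos: [0.4387, 0.0668, 0.0115]
tool_rot: [0.988, 0.156, -0.001, -0.0]
force: [0.3, -0.5, 0.8]
finger_gap: 1.005
gripper_force: 0.0
```

```bash
python3 - <<'E'
from h import *
plan(.4395,.0675,.003)
p=manip.snapshot('top')
a=p['img'][190:250,310:420,::-1];cv2.imwrite('pics/t3.png',cv2.resize(a,(792,432),interpolation=cv2.INTER_CUBIC))
for n,z in (('flux_tin',.042),('round_stand',0),('solder_spool',.008)):
    m,c=sil(p,n); print(n,c, m is not None and fit(p,n,m,z))
E
```

```text
t 17.27 psi 0.3139 tcp [0.4387 0.0668 0.0115] gap 1.005 tilt [-0.0015  0.0002] F [ 0.3 -0.5  0.8]
 turn share -0.0  after-turn shift share [ 0.002  -0.0009  0.0171]  before-turn [ 0.002  -0.0009  0.0171] mm [ 0.8  0.7 -8.5]
flux_tin 0.64 (array([ 0.459 , -0.0902]), np.float64(0.056))
round_stand 0.65 (array([ 0.4554, -0.0872]), np.float64(1.652))
solder_spool 0.57 (array([0.4608, 0.004 ]), np.float64(1.0))
```

View pics/t3.png

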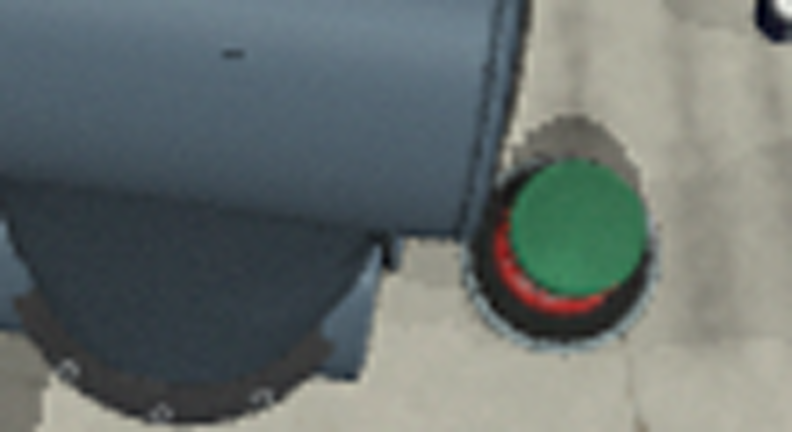

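The tin sits on the spool: tin top at (578,227), with the red crescent below left as parallax predicts. The stand ring is centred near (562,249), so the stack is centred to about 1 mm. Now the wick.

Call:
{"name": "servo_tool", "arguments": {"commands": [0.002,-0.001,0.012,0,0,0,1,0,0,0.005,0,0,0,1,0,0,0,0,0,0,-1,0,0,0,0,0,0,-1,0,0,0,0,0,0,-1,0,0,0,0,0,0,-1,0,0,0,0,0,0,-1,0,0,0,0,0,0,-1,0,0,0,0,0,0,-1]}}

```text
t: 18.22
tcp_pos: [0.4399, 0.0674, 0.0038]
tool_rot: [0.988, 0.156, 0.0, 0.0]
force: [-0.1, -1.5, 5.5]
finger_gap: 0.417
gripper_force: 19.6
```

Call:
{"name": "servo_tool", "arguments": {"commands": [0,0,0,0,0,0,1,0,0,0,0,0,0,1,0,0,0,0,0,0,1,0,0,0,0,0,-0.019,1,0,0,0,0,0,-0.019,1,0,0,0,0,0,-0.019,1,0,0,0,0,0,-0.019,1,0,0,0,0,0,-0.019,1,0,0,0,0,0,-0.019,1,0,0,0,0,0,-0.019,1,0,0,0,0,0,-0.019,1,0,0,0,0,0,-0.019,1]}}

```text
t: 19.22
tcp_pos: [0.4398, 0.0676, 0.0033]
tool_rot: [0.767, 0.642, -0.0, -0.0]
force: [-0.7, 0.1, 0.4]
finger_gap: 0.999
gripper_force: 0.0
```

Call:
{"name": "servo_tool", "arguments": {"commands": [0,0,0,0,0,-0.019,1,0,0,0,0,0,-0.019,1,0,0,0,0,0,-0.019,1,0,0,0,0,0,-0.019,1,0,0,0,0,0,-0.003,1,0,0,0,0,0,0,-1,0,0,0,0,0,0,-1,0,0,0,0,0,0,-1,0,0,0,0,0,0,-1,0,0,0,0,0,0,-1,0,0,0,0,0,0,-1,0,0,0,0,0,0,-1]}}

```text
t: 20.22
tcp_pos: [0.4397, 0.0675, 0.0038]
tool_rot: [0.588, 0.809, -0.0, -0.0]
force: [-0.7, -0.9, 5.6]
finger_gap: 0.404
gripper_force: 19.6
```

```bash
python3 - <<'E'
from h import *
plan(.4556,-.090,.12)
E
```

```text
t 20.22 psi 1.8841 tcp [0.4397 0.0675 0.0038] gap 0.404 tilt [-0.0001 -0.    ] F [-0.7 -0.9  5.6]
 turn share -0.0  after-turn shift share [-0.3094 -0.0668 -0.2325]  before-turn [-0.3094 -0.0669 -0.2325] mm [  15.9 -157.5  116.2]
```

Call:
{"name": "servo_tool", "arguments": {"commands": [0,0,-0.04,0,0,0,-1,0,0,-0.07,0,0,0,-1,0,0,-0.07,0,0,0,-1,0,0,-0.052,0,0,0,-1,-0.04,-0.009,0,0,0,0,-1,-0.07,-0.015,0,0,0,0,-1,-0.07,-0.015,0,0,0,0,-1,-0.07,-0.015,0,0,0,0,-1,-0.04,-0.009,0,0,0,0,-1,-0.0194,-0.004,0,0,0,0,-1,0,0,0.03,0,0,0,-1,0,0,0,0,0,0,-1]}}

```text
t: 21.22
tcp_pos: [0.4544, -0.0898, 0.103]
tool_rot: [0.589, 0.808, -0.0, -0.002]
force: [0.4, 0.7, -0.9]
finger_gap: 0.4
gripper_force: 20.2
```

Call:
{"name": "servo_tool", "arguments": {"commands": [0,0,0,0,0,0,-1,0,0,0,0,0,0,-1]}}

```text
t: 21.38
tcp_pos: [0.4552, -0.0889, 0.1044]
tool_rot: [0.588, 0.809, -0.0, -0.001]
force: [-0.2, 0.7, -0.6]
finger_gap: 0.397
gripper_force: 20.2
```

```bash
python3 - <<'E'
from h import *
plan(.4556,-.090,.066)
E
```

```text
t 21.38 psi 1.8856 tcp [ 0.4552 -0.0889  0.1044] gap 0.397 tilt [-0.0013  0.0007] F [-0.2  0.7 -0.6]
 turn share -0.0  after-turn shift share [-0.0022  0.0001  0.0769]  before-turn [-0.0023  0.0002  0.0769] mm [  0.4  -1.1 -38.4]
```

Call:
{"name": "servo_tool", "arguments": {"commands": [-0.001,0,0.04,0,0,0,-1,-0.001,0,0.02,0,0,0,-1,0,0,0.01,0,0,0,-1,0,0,0.004,0,0,0,-1,0,0,0,0,0,0,-1,0,0,0,0,0,0,-1,0,0,0,0,0,0,-1]}}

```text
t: 21.97
tcp_pos: [0.4565, -0.0909, 0.068]
tool_rot: [0.588, 0.809, 0.0, 0.001]
force: [-0.6, -0.0, -0.8]
finger_gap: 0.402
gripper_force: 20.2
```

Call:
{"name": "servo_tool", "arguments": {"commands": [0.001,-0.001,0.002,0,0,0,-1,0,0,0.0015,0,0,0,-1,0,0,0,0,0,0,-1,0,0,0,0,0,0,-1]}}

```text
t: 22.3
tcp_pos: [0.4555, -0.0907, 0.0658]
tool_rot: [0.588, 0.809, 0.0, 0.0]
force: [-0.0, 0.0, 0.4]
finger_gap: 0.4
gripper_force: 20.2
```

Call:
{"name": "servo_tool", "arguments": {"commands": [0,0,0,0,0,0,1,0,0,0,0,0,0,1,0,0,0,0,0,0,1,0,0,0,0,0,0,1,0,0,-0.04,0,0,0,1,0,0,-0.07,0,0,0,1]}}

```text
t: 22.8
tcp_pos: [0.4531, -0.0897, 0.1187]
tool_rot: [0.588, 0.809, -0.001, -0.004]
force: [0.4, -0.4, -0.3]
finger_gap: 0.999
gripper_force: 0.0
```

```bash
python3 - <<'E'
from h import *
plan(.588,.1345,.06,1.62)
plan(.5,.05,.12)
E
```

```text
t 22.8 psi 1.8842 tcp [ 0.4531 -0.0897  0.1187] gap 0.999 tilt [-0.0075  0.0035] F [ 0.4 -0.4 -0.3]
 turn share 0.0421  after-turn shift share [0.4346 0.2915 0.1174]  before-turn [0.3428 0.3956 0.117 ] mm [134.9 224.2 -58.7]
t 22.8 psi 1.8842 tcp [ 0.4531 -0.0897  0.1187] gap 0.999 tilt [-0.0075  0.0035] F [ 0.4 -0.4 -0.3]
 turn share -0.0  after-turn shift share [ 0.2369  0.1753 -0.0026]  before-turn [ 0.237   0.1753 -0.0023] mm [ 46.9 139.7   1.3]
```

Call:
{"name": "servo_tool", "arguments": {"commands": [0,0,0,0,0,0.014,1,0,0,0,0,0,0.014,1,0,0,0,0,0,0.014,1,0.036,0.024,0,0,0,0,1,0.06,0.039,0,0,0,0,1,0.06,0.039,0,0,0,0,1,0.06,0.039,0,0,0,0,1,0.06,0.039,0,0,0,0,1,0.06,0.039,0,0,0,0,1,0.06,0.039,0.02,0,0,0,1,0.0398,0.0286,0.04,0,0,0,1,0,0,0.04,0,0,0,1]}}

```text
t: 23.8
tcp_pos: [0.5918, 0.1386, 0.0712]
tool_rot: [0.688, 0.726, 0.003, 0.002]
force: [0.4, 0.1, -0.4]
finger_gap: 1.002
gripper_force: 0.0
```

Call:
{"name": "servo_tool", "arguments": {"commands": [0,0,0.04,0,0,0,1,0,0,0,0,0,0,1,0,0,0,0,0,0,1]}}

```text
t: 24.05
tcp_pos: [0.5865, 0.1342, 0.0496]
tool_rot: [0.689, 0.725, -0.001, -0.001]
force: [0.5, -0.0, 0.4]
finger_gap: 1.006
gripper_force: 0.0
```

```bash
python3 - <<'E'
from h import *
plan(.588,.1345,.004,1.63)
E
```

```text
t 24.05 psi 1.6209 tcp [0.5865 0.1342 0.0496] gap 1.006 tilt [-0.0034 -0.0001] F [ 0.5 -0.   0.4]
 turn share -0.0015  after-turn shift share [0.0004 0.0031 0.0913]  before-turn [0.0004 0.0034 0.0913] mm [  1.5   0.3 -45.6]
```

Call:
{"name": "servo_tool", "arguments": {"commands": [0,0.001,0.04,0,0,-0.001,1,0,0,0.03,0,0,0,1,0,0,0.015,0,0,0,1,0,0,0.006,0,0,0,1,0,0,0,0,0,0,-1,0,0,0,0,0,0,-1,0,0,0,0,0,0,-1,0,0,0,0,0,0,-1,0,0,0,0,0,0,-1]}}

```text
t: 24.8
tcp_pos: [0.5891, 0.1341, 0.0064]
tool_rot: [0.687, 0.727, 0.001, 0.001]
force: [0.0, -0.6, 4.9]
finger_gap: 0.716
gripper_force: 23.0
```

Call:
{"name": "servo_tool", "arguments": {"commands": [0,0,0,0,0,0,1,0,0,0,0,0,0,1,0,0,0,0,0,0,1,0,0,-0.03,0,0,0,1,0,0,-0.03,0,0,-0.019,1,0,0,0,0,0,-0.019,1,0,0,0,0,0,-0.019,1,0,0,0,0,0,-0.019,1,0,0,0,0,0,-0.019,1,0,0,0,0,0,-0.019,1,0,0,0,0,0,-0.019,1,0,0,0,0,0,-0.019,1]}}

```text
t: 25.8
tcp_pos: [0.5879, 0.1342, 0.035]
tool_rot: [0.273, 0.962, -0.0, -0.0]
force: [-0.7, 0.6, 0.2]
finger_gap: 0.998
gripper_force: 0.0
```

Call:
{"name": "servo_tool", "arguments": {"commands": [0,0,0,0,0,-0.019,1,0,0,0,0,0,-0.019,1,0,0,0,0,0,-0.019,1,0,0,0,0,0,-0.019,1,0,0,0.03,0,0,-0.019,1,0,0,0.03,0,0,-0.003,1,0,0,0,0,0,0,-1,0,0,0,0,0,0,-1,0,0,0,0,0,0,-1,0,0,0,0,0,0,-1,0,0,0,0,0,0,-1,0,0,0,0,0,0,-1]}}

```text
t: 26.8
tcp_pos: [0.5889, 0.1342, 0.0061]
tool_rot: [-0.028, 1.0, 0.0, 0.001]
force: [0.6, -0.8, 1.4]
finger_gap: 0.395
gripper_force: 21.6
```

Call:
{"name": "servo_tool", "arguments": {"commands": [0,0,0,0,0,0,-1,0,0,0,0,0,0,-1], "force": 30}}

```text
t: 26.97
tcp_pos: [0.5889, 0.1342, 0.0061]
tool_rot: [-0.028, 1.0, 0.0, 0.001]
force: [-0.3, 0.7, 5.5]
finger_gap: 0.388
gripper_force: 30.4
```

```bash
python3 - <<'E'
from h import *
plan(.4585,.2095,.08,.9065+np.pi/2)
E
```

```text
t 26.97 psi -3.0855 tcp [0.5889 0.1342 0.0061] gap 0.388 tilt [0.0018 0.0001] F [-0.3  0.7  5.5]
 turn share -0.8853  after-turn shift share [ 0.2981 -0.0423 -0.1478]  before-turn [ 0.2517  0.1649 -0.1482] mm [-130.4   75.3   73.9]
```

Call:
{"name": "servo_tool", "arguments": {"commands": [0,0,-0.03,0,0,0,-1,0,0,-0.06,0,0,0,-1,0,0,-0.05,0,0,0,-1,0,0,-0.02,0,0,0.0187,-1,0,0,0,0,0,0.0192,-1,0,0,0,0,0,0.0192,-1,0,0,0,0,0,0.0192,-1,0,0,0,0,0,0.0192,-1,0,0,0,0,0,0.0192,-1,0.03,-0.004,0,0,0,0,-1,0.06,-0.009,0,0,0,0,-1,0.07,-0.01,0,0,0,0,-1]}}

```text
t: 27.97
tcp_pos: [0.5191, 0.174, 0.0851]
tool_rot: [0.327, 0.945, 0.0, 0.001]
force: [-0.0, 0.6, -0.6]
finger_gap: 0.391
gripper_force: 29.9
```

Call:
{"name": "servo_tool", "arguments": {"commands": [0.07,-0.01,0,0,0,0,-1,0.047,-0.006,0,0,0,0,-1,0.02,-0.003,0,0,0,0,-1,0,0,0.03,0,0,0,-1,0,0,0.04,0,0,0,-1,0,0,0,0,0,0,-1,0,0,0,0,0,0,-1,0,0,0,0,0,0,-1]}}

```text
t: 28.63
tcp_pos: [0.4593, 0.209, 0.0505]
tool_rot: [0.326, 0.945, 0.0, 0.0]
force: [0.1, 0.2, -0.6]
finger_gap: 0.387
gripper_force: 30.1
```

```bash
python3 - <<'E'
from h import *
plan(.459,.2093,.0148,2.4773)
p=manip.snapshot('scene');a=p['img'][:,:,::-1]
L=cv2.resize(a[150:250,330:410],(480,600),interpolation=cv2.INTER_CUBIC);Q=cv2.resize(a[190:290,260:312],(312,600),interpolation=cv2.INTER_CUBIC)
cv2.imwrite('pics/s4.png',np.hstack([L,Q]))
E
```

```text
t 28.63 psi 2.4765 tcp [0.4593 0.209  0.0505] gap 0.387 tilt [0.0008 0.0001] F [ 0.1  0.2 -0.6]
 turn share -0.0001  after-turn shift share [0.0007 0.0001 0.0714]  before-turn [0.0008 0.     0.0714] mm [ -0.3   0.3 -35.7]
```

View pics/s4.png

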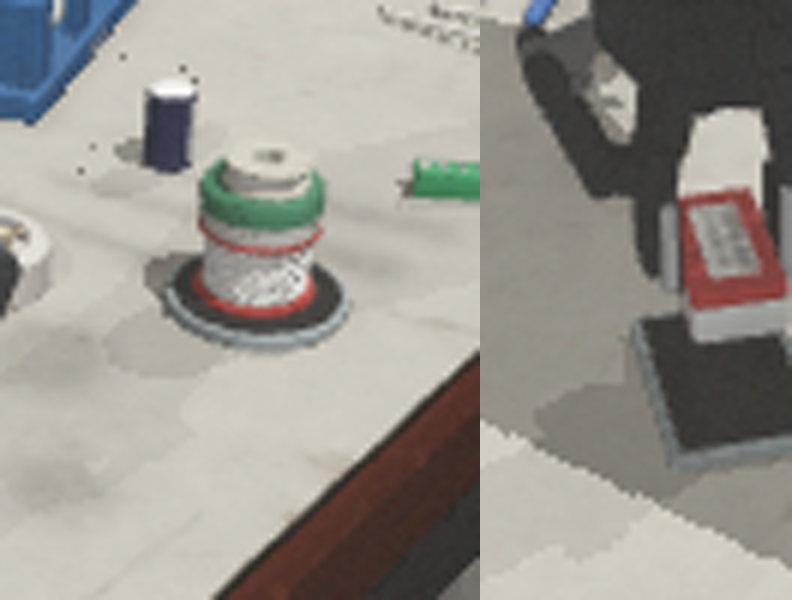

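The left part shows the round stack upright, with the wick at (268,165) centred on the tin and level. The right part shows the box level in the gripper, lengthwise over the rectangular stand. I lower it.

Call:
{"name": "servo_tool", "arguments": {"commands": [0,0,0.03,0,0,0,-1,0,0,0.02,0,0,0,-1,0,0,0.012,0,0,0,-1,0,0,0.006,0,0,0,-1,0,0,0.003,0,0,0,-1,0,0,0,0,0,0,-1,0,0,0,0,0,0,-1]}}

```text
t: 29.27
tcp_pos: [0.4585, 0.2092, 0.0149]
tool_rot: [0.326, 0.945, 0.0, 0.0]
force: [-0.3, -0.2, -0.3]
finger_gap: 0.388
gripper_force: 30.1
```

Call:
{"name": "servo_tool", "arguments": {"commands": [0,0,0.001,0,0,0,-1,0,0,0,0,0,0,1,0,0,0,0,0,0,1,0,0,0,0,0,0,1,0,0,0,0,0,0,1,0,0,-0.04,0,0,0,1,0,0,-0.08,0,0,0,1,0,0,-0.08,0,0,0,1,0,0,0,0,0,0,1,0,0,0,0,0,0,1]}}

```text
t: 30.1
tcp_pos: [0.46, 0.2096, 0.1165]
tool_rot: [0.326, 0.945, 0.002, 0.003]
force: [-0.2, -1.1, -0.1]
finger_gap: 1.0
gripper_force: 0.0
```

```bash
python3 - <<'E'
from h import *
plan(.431,-.2455,.06,2.2)
plan(.459,.2093,.06)
E
```

```text
t 30.1 psi 2.4773 tcp [0.46   0.2096 0.1165] gap 1.0 tilt [0.0059 0.0012] F [-0.2 -1.1 -0.1]
 turn share 0.0441  after-turn shift share [-0.7018 -0.5826  0.1131]  before-turn [-0.5151 -0.753   0.1116] mm [ -29.  -455.1  -56.5]
t 30.1 psi 2.4773 tcp [0.46   0.2096 0.1165] gap 1.0 tilt [0.0059 0.0012] F [-0.2 -1.1 -0.1]
 turn share -0.0  after-turn shift share [ 0.0012 -0.0018  0.1131]  before-turn [ 0.0016 -0.0023  0.113 ] mm [ -1.   -0.3 -56.5]
```

```bash
python3 - <<'E'
from h import *
for k in('top','scene'):
    p=manip.snapshot(k);im=p['img'].astype(int);x=proj(p,[.43,-.245,.008])[0].astype(int)
    M=np.zeros((400,640),bool);M[x[1]-14:x[1]+14,x[0]-14:x[0]+14]=1;M&=(im[...,1]-im[...,0]>25)
    n,lab,st,_=cv2.connectedComponentsWithStats(M.astype(np.uint8));M=lab==1+np.argmax(st[1:,4])
    print(k,M.sum(),fit(p,'terminal_block',M))
    if k=='top':
        a=p['img'][x[1]-20:x[1]+20,x[0]-20:x[0]+20,::-1];b=a.copy();b[M[x[1]-20:x[1]+20,x[0]-20:x[0]+20]]=255
        cv2.imwrite('pics/term.png',cv2.resize(np.hstack([a,b]),(800,400),interpolation=cv2.INTER_NEAREST))
E
```

```text
top 90 (array([ 0.4314, -0.2461,  2.1327]), np.float64(0.231))
scene 93 (array([ 0.4295, -0.2453,  2.0892]), np.float64(0.238))
```

View pics/term.png

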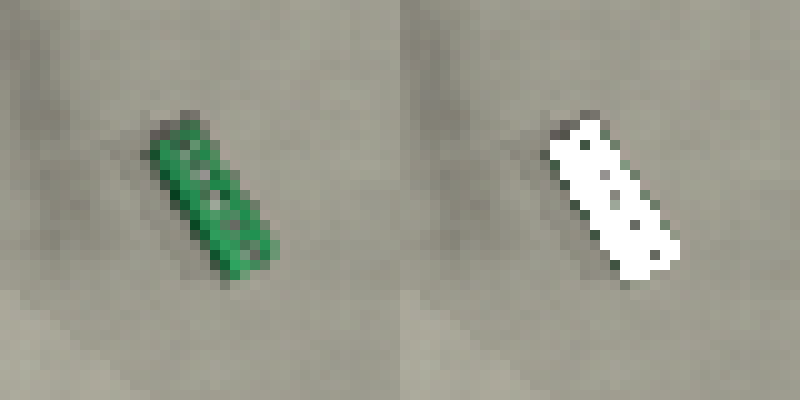

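The top view shows the block at crop (212,195), leaning about 25° from vertical in the picture, so its yaw is about 2.09. I move over it.

Call:
{"name": "servo_tool", "arguments": {"commands": [0,0,0,0,0,0.0154,1,0,0,0,0,0,0.0154,1,0,0,0,0,0,0.0154,1,0,0,0,0,0,0.0154,1,-0.036,-0.024,0,0,0,0,1,-0.066,-0.043,0,0,0,0,1,-0.066,-0.043,0,0,0,0,1,-0.066,-0.043,0,0,0,0,1,-0.066,-0.043,0,0,0,0,1,-0.066,-0.043,0,0,0,0,1,-0.066,-0.043,0,0,0,0,1,-0.066,-0.043,0,0,0,0,1], "force": 20}}

```text
t: 31.2
tcp_pos: [0.439, -0.0888, 0.1125]
tool_rot: [0.502, 0.865, -0.0, -0.002]
force: [0.2, 0.2, -0.5]
finger_gap: 0.998
gripper_force: 0.0
```

Call:
{"name": "servo_tool", "arguments": {"commands": [-0.066,-0.043,0,0,0,0,1,-0.066,-0.043,0,0,0,0,1,-0.066,-0.043,0,0,0,0,1,-0.046,-0.031,0.02,0,0,0,1,-0.02,-0.0153,0.04,0,0,0,1,0,0,0.05,0,0,0,1,0,0,0.03,0,0,0,1,0,0,0,0,0,0,1,0,0,0,0,0,0,1]}}

```text
t: 31.95
tcp_pos: [0.4287, -0.2445, 0.0423]
tool_rot: [0.502, 0.865, 0.001, -0.003]
force: [-0.1, -0.1, 0.2]
finger_gap: 1.003
gripper_force: 0.0
```

```bash
python3 - <<'E'
from h import *
plan(.431,-.246,.003)
E
```

```text
t 31.95 psi 2.0898 tcp [ 0.4287 -0.2445  0.0423] gap 1.003 tilt [-0.0041  0.0038] F [-0.1 -0.1  0.2]
 turn share -0.0  after-turn shift share [-0.0048  0.0024  0.0785]  before-turn [-0.0052  0.0026  0.0785] mm [  2.3  -1.5 -39.3]
```

Call:
{"name": "servo_tool", "arguments": {"commands": [-0.002,0.001,0.03,0,0,0,1,0,0,0.03,0,0,0,1,0,0,0.012,0,0,0,1,0,0,0.005,0,0,0,1,0,0,0,0,0,0,-1,0,0,0,0,0,0,-1,0,0,0,0,0,0,-1,0,0,0,0,0,0,-1,0,0,0,0,0,0,-1,0,0,0,0,0,0,-1]}}

```text
t: 32.78
tcp_pos: [0.4316, -0.2466, 0.0067]
tool_rot: [0.502, 0.865, -0.0, 0.001]
force: [-0.6, 0.8, 6.2]
finger_gap: 0.529
gripper_force: 20.2
```

Call:
{"name": "servo_tool", "arguments": {"commands": [0,0,0,0,0,0,1,0,0,0,0,0,0,1,0,0,0,0,0,0,1,0,0,0,0,0,0.019,1,0,0,0,0,0,0.019,1,0,0,0,0,0,0.019,1,0,0,0,0,0,0.019,1,0,0,0,0,0,0.019,1,0,0,0,0,0,0.019,1,0,0,0,0,0,0.019,1,0,0,0,0,0,0.019,1,0,0,0,0,0,0.019,1]}}

```text
t: 33.78
tcp_pos: [0.4311, -0.2463, 0.0055]
tool_rot: [0.875, 0.484, -0.0, -0.0]
force: [-0.1, 0.5, 0.7]
finger_gap: 0.998
gripper_force: 0.0
```

Call:
{"name": "servo_tool", "arguments": {"commands": [0,0,0,0,0,0.019,1,0,0,0,0,0,0.019,1,0,0,0,0,0,0.019,1,0,0,0,0,0,0.019,1,0,0,0,0,0,0.003,1,0,0,0,0,0,0,-1,0,0,0,0,0,0,-1,0,0,0,0,0,0,-1,0,0,0,0,0,0,-1,0,0,0,0,0,0,-1,0,0,0,0,0,0,-1,0,0,0,0,0,0,-1]}}

```text
t: 34.78
tcp_pos: [0.4312, -0.2463, 0.0058]
tool_rot: [0.966, 0.257, 0.0, 0.0]
force: [-0.1, -0.5, 0.9]
finger_gap: 0.18
gripper_force: 23.0
```

Call:
{"name": "servo_tool", "arguments": {"commands": [0,0,0,0,0,0,-1,0,0,0,0,0,0,-1,0,0,0,0,0,0,-1]}}

```text
t: 35.03
tcp_pos: [0.4312, -0.2463, 0.0058]
tool_rot: [0.966, 0.257, 0.0, 0.0]
force: [0.3, -0.3, 1.6]
finger_gap: 0.176
gripper_force: 23.1
```

```bash
python3 - <<'E'
from h import *
plan(.4585,.2092,.12,2.4773)
E
```

```text
t 35.03 psi 0.5193 tcp [ 0.4312 -0.2463  0.0058] gap 0.176 tilt [ 0.0001 -0.0001] F [ 0.3 -0.3  1.6]
 turn share -0.3116  after-turn shift share [ 0.5187  0.751  -0.2284]  before-turn [ 0.4996 -0.7638 -0.2284] mm [ 27.3 455.5 114.2]
```

Call:
{"name": "servo_tool", "arguments": {"commands": [0,0,-0.04,0,0,0,-1,0,0,-0.07,0,0,0,-1,0,0,-0.07,0,0,-0.0196,-1,0,0,-0.0484,0,0,-0.0195,-1,0,0,0,0,0,-0.0195,-1,0,0,0,0,0,-0.0195,-1,0,0,0,0,0,-0.0195,-1,0,0,0,0,0,-0.0195,-1,0,0,0,0,0,-0.0195,-1,0,0,0,0,0,-0.0195,-1,0,0,0,0,0,-0.0195,-1,0,0,0,0,0,-0.0195,-1]}}

```text
t: 36.03
tcp_pos: [0.4309, -0.2461, 0.1198]
tool_rot: [0.641, 0.768, 0.0, -0.0]
force: [0.2, 0.7, -0.1]
finger_gap: 0.176
gripper_force: 22.9
```

Call:
{"name": "servo_tool", "arguments": {"commands": [0,0,0,0,0,-0.0195,-1,0,0,0,0,0,-0.0195,-1,0,0,0,0,0,-0.0195,-1,0,0,0,0,0,-0.0195,-1,0,0,0,0,0,-0.0195,-1,0,0,0,0,0,-0.019,-1,0.024,0.035,0,0,0,0,-1,0.045,0.065,0,0,0,0,-1,0.045,0.065,0,0,0,0,-1,0.045,0.065,0,0,0,0,-1,0.045,0.065,0,0,0,0,-1,0.045,0.065,0,0,0,0,-1]}}

```text
t: 37.03
tcp_pos: [0.4437, -0.0262, 0.1198]
tool_rot: [0.327, 0.945, 0.0, -0.0]
force: [1.3, -0.7, -0.7]
finger_gap: 0.177
gripper_force: 22.9
```

Call:
{"name": "servo_tool", "arguments": {"commands": [0.045,0.065,0,0,0,0,-1,0.045,0.065,0,0,0,0,-1,0.045,0.065,0,0,0,0,-1,0.045,0.065,0,0,0,0,-1,0.045,0.065,0,0,0,0,-1,0.03,0.043,0,0,0,0,-1,0.015,0.023,0,0,0,0,-1,0,0,0.04,0,0,0,-1,0,0,0.04,0,0,0,-1,0,0,0,0,0,0,-1,0,0,0,0,0,0,-1,0,0,0,0,0,0,-1]}}

```text
t: 38.03
tcp_pos: [0.4586, 0.2092, 0.0803]
tool_rot: [0.326, 0.945, 0.0, 0.0]
force: [0.3, 0.5, -0.2]
finger_gap: 0.181
gripper_force: 22.9
```

```bash
python3 - <<'E'
from h import *
plan(.4585,.2092,.0343,2.4773)
p=manip.snapshot('scene');a=p['img'][:,:,::-1]
cv2.imwrite('pics/s5.png',cv2.resize(a[180:280,250:350],(600,600),interpolation=cv2.INTER_CUBIC))
E
```

```text
t 38.03 psi 2.4768 tcp [0.4586 0.2092 0.0803] gap 0.181 tilt [0.0001 0.    ] F [ 0.3  0.5 -0.2]
 turn share -0.0001  after-turn shift share [ 0.0001 -0.0001  0.092 ]  before-turn [ 0.0002 -0.0001  0.092 ] mm [ -0.1   0.  -46. ]
```

View pics/s5.png

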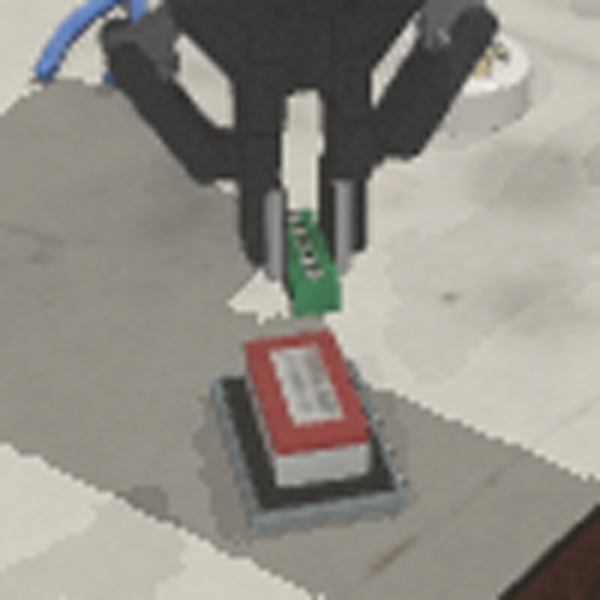

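The block at (312,265) is upright in the gripper and in line with the box at (310,400), which is centred on its stand. I lower it, release and retreat.

Call:
{"name": "servo_tool", "arguments": {"commands": [0,0,0.04,0,0,0,-1,0,0,0.025,0,0,0,-1,0,0,0.015,0,0,0,-1,0,0,0.007,0,0,0,-1,0,0,0.004,0,0,0,-1,0,0,0.001,0,0,0,-1,0,0,0,0,0,0,-1,0,0,0,0,0,0,-1]}}

```text
t: 38.75
tcp_pos: [0.4589, 0.2094, 0.0345]
tool_rot: [0.326, 0.945, 0.0, 0.0]
force: [-1.1, 0.2, -0.5]
finger_gap: 0.178
gripper_force: 22.9
```

Call:
{"name": "servo_tool", "arguments": {"commands": [0,0,0,0,0,0,1,0,0,0,0,0,0,1,0,0,0,0,0,0,1,0,0,0,0,0,0,1,0,0,-0.03,0,0,0,1,0,0,-0.07,0,0,0,1,0,0,-0.08,0,0,0,1,0,0,-0.08,0,0,0,1,0,0,-0.08,0,0,0,1,0,0,0,0,0,0,1]}}

```text
t: 39.58
tcp_pos: [0.4631, 0.2105, 0.2112]
tool_rot: [0.326, 0.945, 0.004, 0.007]
force: [-0.1, 0.3, -0.4]
finger_gap: 1.002
gripper_force: 0.0
```

Call:
{"name": "servo_tool", "arguments": {"commands": [-0.06,0,0,0,0,0,1,-0.08,0,0,0,0,0,1,-0.08,0,0,0,0,0,1,-0.08,0,0,0,0,0,1,-0.08,0,0,0,0,0,1,-0.04,0,0,0,0,0,1,0,0,0,0,0,0,1,0,0,0,0,0,0,1]}}

```text
t: 40.25
tcp_pos: [0.6238, 0.0789, 0.203]
tool_rot: [0.327, 0.945, -0.0, -0.001]
force: [-0.3, 0.7, 0.3]
finger_gap: 1.0
gripper_force: 0.0
```

```bash
python3 - <<'E'
from h import *
p=manip.snapshot('scene');a=p['img'][:,:,::-1];b=manip.snapshot('top')['img'][:,:,::-1]
A=cv2.resize(a[140:290,170:420],(500,300),interpolation=cv2.INTER_CUBIC);A=cv2.resize(a[140:290,170:420],(800,480),interpolation=cv2.INTER_CUBIC)[:,:800]
cv2.imwrite('pics/s6.png',A)
cv2.imwrite('pics/t6.png',cv2.resize(b[165:255,205:455],(800,288),interpolation=cv2.INTER_CUBIC))
E
```

```text
(no output)
```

View pics/s6.png

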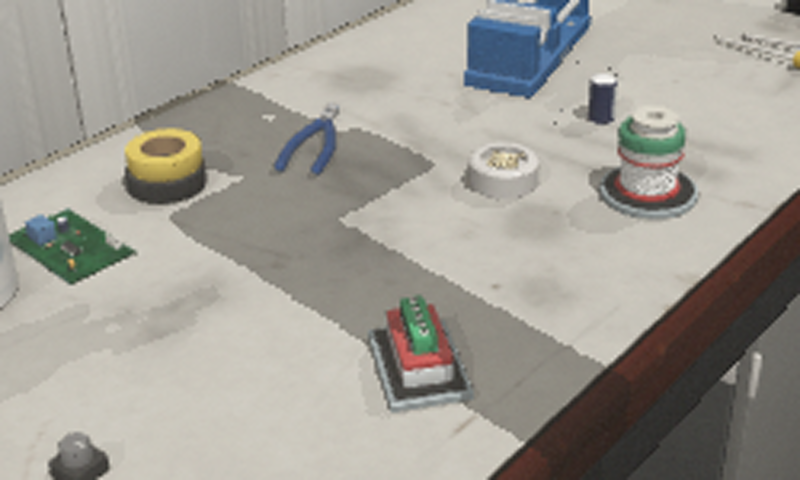

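View pics/t6.png

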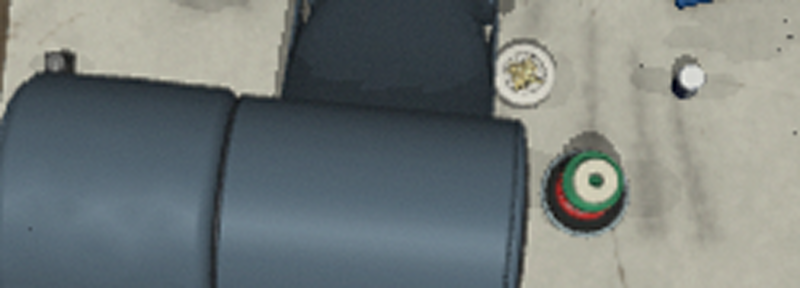

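Both stacks are upright and centred: the round one at (655,165) and the rectangular one at (420,350) in the scene view. The bystanders are where they were and the arm is clear, so I hand in.

```bash
python3 -c "
from station import manip
print(manip.sign_off())"
```

```text
the job is handed in; nothing more can be done
None
```

The job is handed in at about 40 s on the robot's clock: solder spool, flux tin and braid spool are stacked upright on the round stand, the terminal block lies lengthwise on the fuse box on the rectangular stand, all looked centred in the last pictures, and the bystanders did not move.

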